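# Move four sample tubes from the cube row to the run rack in the same order

### The arm

A 7-joint arm with a two-finger parallel gripper is mounted at the origin on the work surface. World frame = base frame: x ahead of the robot, y to its left, z up, the work surface at z = 0. Lengths are in mm, angles in rad, forces in N, time in s.
With the tool pointing down it reaches from about 400 to 875 mm from the base axis. Payload 6.5 kg.
Tool frame: the origin (TCP) lies midway between the tips of the shut fingers; the grasp point (between the pads) lies 19 mm behind it; z points along the fingers, y is the line along which they close (so a half turn about z gives the same grasp; the last joint's range is limited). The gripper opens to 88 mm and grips with 3 to 60 N. Pads are 18 mm wide; open, the fingers measure 123 mm over their backs; the gripper's body (75 mm by 187 mm) begins 45 mm behind the grasp point.
Start: joints at [1.275, 0.536, -0.004, 1.538, 0.003, 1.067, -0.071], TCP at [148.055, -632.906, 238.716] pointing down, gripper open.
Joint ranges: [-2.7, 2.7], [-0.37, 2.16], [-1.27, 1.26], [0.24, 2.4], [-1.31, 4.45], [0.19, 1.91], [-2.76, 2.76]. Speed limits (rad/s): [2.39, 2.39, 3.14, 3.14, 3.14, 3.14, 3.14].

### API

Orientations are given as a rotation vector (axis times angle).
In Python, from workcell import state, capture, camera_params, hand_in gives the robot as it stands.
- The arm moves only by the tool arm_command, never from a script. Its argument "plan" is a list of rows, each a list of 7 numbers: the opening, from 0 (shut) to 1 (fully open), then the shift along the tool's x, y, z in m, then the turn, a rotation vector about the tool's x, y, z in degrees. A call has exactly 8 rows; each row is the pose to reach, as a shift and turn from the pose commanded when the call began, along the tool's axes at that moment; what a row does not reach only later rows make up. A row lasts 1/12 s, in which the tool goes at most 41.7 mm and 7.16 degrees, less where a joint would pass 70% of its speed; a pose out of reach is approached as far as the arm can. A call with a gripper value outside its range is refused whole. The fingers move at their own pace and stop on an object; "squeeze" is the grip in N (left out, the last holds). Time passes only in rows, so rows that repeat a pose let the fingers close, or fill a call up. It gives the time, the measured TCP pose, the force, the opening and the grip force at its end, in the units of the state.
- state(): the state, without advancing time (a new reading comes with each control period).
- capture(name): name is "side" or "top"; returns (picture, depth): 480x640x3 uint8, red, green, blue; 480x640 float32, mm along the optical axis (not along the pixel's ray), 0 where there is no reading.
- camera_params(name): a dict with "K" (3x3 intrinsics, pixels), "dist_coeffs" ([k1, k2, p1, p2, k3] as OpenCV has them; the pictures are not rectified), "position" and "rotation" of the camera in the world. Camera axes: x right, y up, looking along -z (the intrinsics and any distortion apply to the point x, -y, -z); pixel columns grow to the right and rows downward; lengths in mm; the calibration is good to about 2 mm. A picture is of the moment at which its call begins. camera_params takes no time and is no camera call.
- hand_in(): hands the job in; it is judged then, once.
The state is a dict: "clock": time; "joints": joint angles; "qd": joint speeds; "effort": joint torques, N m; "ee_pos": TCP position; "eef_rot": TCP orientation; "wrist_force": force on the tool from outside, world axes, zero at the start; "ft_torque": the same for the moment, N m; "width": finger opening in mm; "grip_force": force on a finger pad.
Only numpy, scipy, OpenCV 4.12 (cv2) and the standard library are available. Lean on these libraries where they do the work, as an engineer would, in place of code of your own. Each camera call takes 0.05 s, during which the arm holds its last target. There are 200 camera calls.

### The job

Move the four capped tubes from the row of coloured cubes into the empty white rack, keeping their order: counting from the black-grip end of each row, the first tube goes into the first hole, the second into the second, and so on. Keep the tubes upright on the way, and leave every one standing right down in its hole and let go.

Things in the scene. Friction and masses are not known exactly. Their poses are not given: they have to be found in the camera images.
- tube_red: Loose pale 50 ml centrifuge tube with a red screw cap, 35 to 70 g, 117 mm tall, 28 mm in diameter; conical foot (10 mm wide tip, full width 14 mm up); cap 34 mm in diameter, from 101 to 117 mm. Origin: centre of the tip; z up along the axis. Starts upright in the cube of its colour. Grip the cap with the fingers closing across the row: along it, caps are only 16 mm apart.
- tube_yellow: Loose pale 50 ml centrifuge tube with a yellow screw cap, 35 to 70 g, 117 mm tall, 28 mm in diameter; conical foot (10 mm wide tip, full width 14 mm up); cap 34 mm in diameter, from 101 to 117 mm. Origin: centre of the tip; z up along the axis. Starts upright in the cube of its colour. Grip the cap with the fingers closing across the row: along it, caps are only 16 mm apart.
- tube_green: Loose pale 50 ml centrifuge tube with a green screw cap, 35 to 70 g, 117 mm tall, 28 mm in diameter; conical foot (10 mm wide tip, full width 14 mm up); cap 34 mm in diameter, from 101 to 117 mm. Origin: centre of the tip; z up along the axis. Starts upright in the cube of its colour. Grip the cap with the fingers closing across the row: along it, caps are only 16 mm apart.
- tube_blue: Loose pale 50 ml centrifuge tube with a blue screw cap, 35 to 70 g, 117 mm tall, 28 mm in diameter; conical foot (10 mm wide tip, full width 14 mm up); cap 34 mm in diameter, from 101 to 117 mm. Origin: centre of the tip; z up along the axis. Starts upright in the cube of its colour. Grip the cap with the fingers closing across the row: along it, caps are only 16 mm apart.
- cube_red: Fixed red plastic tube cube, 49 x 49 mm, 56 mm high, with an upright socket 32 mm wide and 50 mm deep in its top; one of four in a row on the tray, the colours in any order. Origin: centre of the underside; z up, axes parallel to the tray's.
- cube_yellow: Fixed yellow plastic tube cube, 49 x 49 mm, 56 mm high, with an upright socket 32 mm wide and 50 mm deep in its top; one of four in a row on the tray, the colours in any order. Origin: centre of the underside; z up, axes parallel to the tray's.
- cube_green: Fixed green plastic tube cube, 49 x 49 mm, 56 mm high, with an upright socket 32 mm wide and 50 mm deep in its top; one of four in a row on the tray, the colours in any order. Origin: centre of the underside; z up, axes parallel to the tray's.
- cube_blue: Fixed blue plastic tube cube, 49 x 49 mm, 56 mm high, with an upright socket 32 mm wide and 50 mm deep in its top; one of four in a row on the tray, the colours in any order. Origin: centre of the underside; z up, axes parallel to the tray's.
- tray: Fixed aluminium tray, 60 x 206 mm, 6 mm thick, under the row of cubes; they stand at y = +75, +25, -25, -75 mm (first to fourth). A black finger grip at its +y end (to 133 mm, 48 mm high) marks the first end. Origin: centre of the underside; z up, x across the row, y along it towards the grip. Turned any way round, on the left or the right.
- rack: Fixed white rack, 58 x 220 mm, 64 mm high, empty at the start: four round holes 32 mm wide at x = 0, y = +75, +25, -25, -75 mm (first to fourth), floor 6 mm above the underside. A black finger grip at its +y end (to 140 mm, 64 mm high) marks the first end. Origin: centre of the underside; z up, x across the row, y along it. Turned any way round.
Things that resemble listed ones, but are neither listed nor needed, are in the scene too. What is shaped like the tray but red is not meant.

How it is judged:
By the outcome, as a careful person would: the job done as asked, in the order asked, and still so for the second after the job is handed in, with the robot touching nothing.
It also fails if it takes over 96 s, if anything falls off the work surface, if the arm or the gripper's body presses on something with over 40 N, if the wrist force passes 120 N, or if a joint passes its speed limit or range.

## Working session

There is one attempt and no reset: what is moved stays moved. The work goes in short steps, Python scripts to look and compute and a tool call to move; the robot and the scene stay as the last step left them, time stands still between calls to the robot, and variables do not carry over. Pictures are saved under pics/ and viewed, at most 14 in all, crops included, and the job is handed in when it is done.

Besides the shell and the picture viewer there is one more tool, called after "Request:" as a command line: name --pt "numbers of a row" for each row, then --argument value for the rest. arm_command: Moves the arm, as the interface text tells. Its arguments: {"type":"object","properties":{"plan":{"type":"array"},"squeeze":{"type":"number"}},"required":["plan"]}

```bash
mkdir -p pics; python3 - <<'E'
from workcell import *
import cv2,numpy as np
for n in("top","side"):
    p,d=capture(n); cv2.imwrite(f"pics/{n}0.png",p[:,:,::-1]); np.savez(f"{n}0.npz",p=p,d=d)
    c=camera_params(n); print(n,{k:np.round(v,3).tolist() for k,v in c.items()})
print(state())
E
```

```text
top {'K': [[589.603, 0.0, 329.465], [0.0, 589.603, 239.527], [0.0, 0.0, 1.0]], 'dist_coeffs': [-0.198, 0.0, 0.0, 0.0, 0.0], 'position': [151.754, -41.378, 1379.237], 'rotation': [0.153, -0.13, -1.544]}
side {'K': [[454.698, 0.0, 314.789], [0.0, 454.698, 247.833], [0.0, 0.0, 1.0]], 'dist_coeffs': [-0.018, 0.0, 0.0, 0.0, 0.0], 'position': [305.472, -659.496, 718.153], 'rotation': [0.753, -0.055, -0.186]}
{'clock': 0.1, 'joints': array([ 1.27477584,  0.53709673, -0.00441968,  1.53876489,  0.00257779,
        1.067305  , -0.07118414]), 'qd': array([ 0.00038328, -0.00355007,  0.00037587, -0.00234993, -0.00110085,
       -0.00069643, -0.00049741]), 'effort': array([ 3.41968378e-03, -5.72071910e+01,  9.94368754e-01, -2.52228159e+01,
       -5.61128848e-02,  1.34275906e-02,  1.70263240e-05]), 'ee_pos': array([ 147.9272133 , -632.37275195,  237.92644745]), 'eef_rot': array([-3.11933118e+00, -3.60124835e-01,  4.47373711e-04]), 'wrist_force': array([-0.12902293, -0.21868511,  0.54313553]), 'ft_torque': array([-0.02675156, -0.04675968, -0.03417344]), 'grip_force': 0.0, 'width': 88.28826038087003}
```

View pics/top0.png

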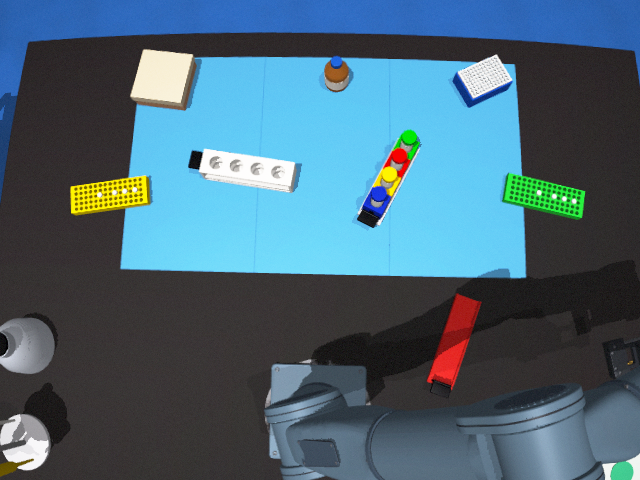

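View pics/side0.png

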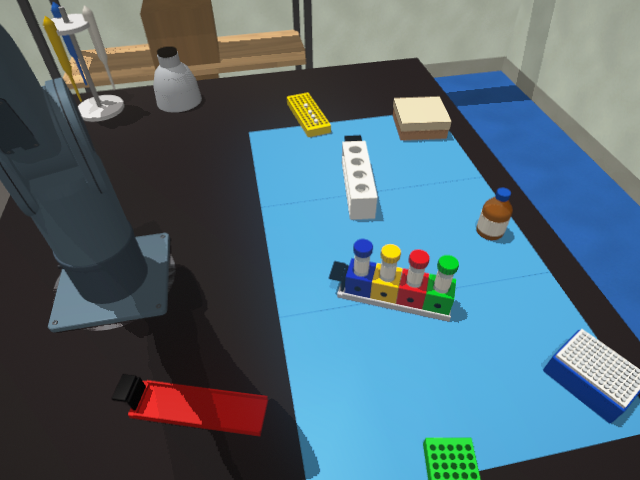

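```bash
cat > h.py <<'E'
import cv2,numpy as np
from scipy.spatial.transform import Rotation as R
from workcell import *
def und(n,uv):
    c=camera_params(n); K=np.array(c["K"],float)
    q=cv2.undistortPoints(np.asarray(uv,float).reshape(-1,1,2),K,np.array(c["dist_coeffs"],float)).reshape(-1,2)
    d=np.c_[q[:,0],-q[:,1],-np.ones(len(q))]
    return np.array(c["position"],float), d@R.from_rotvec(c["rotation"]).as_matrix().T
def cloud(n,d):   # world xyz image from depth
    v,u=np.mgrid[:480,:640]; o,r=und(n,np.c_[u.ravel(),v.ravel()])
    return (o+r*d.reshape(-1,1)).reshape(480,640,3)
def plane(n,uv,z):
    o,r=und(n,uv); return o+r*((z-o[2])/r[:,2])[:,None]
def hsvmask(p):
    h=cv2.cvtColor(p,cv2.COLOR_RGB2HSV); H,S,V=[h[...,i].astype(int) for i in range(3)]
    s=(S>150)&(V>60)
    return dict(blue=s&(H>110)&(H<130),yellow=s&(H>20)&(H<36),red=s&((H<8)|(H>172)),green=s&(H>45)&(H<80),
                white=(S<60)&(V>140),black=(V<60))
E
python3 - <<'E'
from h import *
roi={"top":(slice(120,235),slice(180,430)),"side":(slice(130,320),slice(320,470))}
for n in("top","side"):
    f=np.load(n+"0.npz");p,d=f["p"],f["d"]; C=cloud(n,d); m=hsvmask(p)
    R0=np.zeros((480,640),bool); R0[roi[n]]=1; R0&=d>0
    print(n)
    for c in("blue","yellow","red","green"):
        k=m[c]&R0&(C[...,2]>121)&(C[...,2]<140); P=C[k]
        v,u=np.nonzero(k)
        (cu,cv),r=cv2.minEnclosingCircle(np.c_[u,v].astype(np.float32))
        print(c,k.sum(),P.mean(0).round(1),P[:,2].std().round(1),"circ",round(cu,1),round(cv,1),plane(n,[[cu,cv]],129).round(1),"ext",np.ptp(P,0).round(0))
    k=m["white"]&R0&(C[...,2]>57)&(C[...,2]<72); k=cv2.morphologyEx(k.astype(np.uint8),cv2.MORPH_OPEN,np.ones((3,3)))
    cnt=max(cv2.findContours(k,0,1)[0],key=cv2.contourArea)
    q=plane(n,cnt.reshape(-1,2),64)[:,:2]; rc=cv2.minAreaRect(q.astype(np.float32))
    print("rack top",rc, "z",np.median(C[k>0][:,2]),"box",cv2.boxPoints(rc).round(0).tolist())
    full=np.zeros_like(k); cv2.drawContours(full,[cnt],-1,1,-1)
    # holes: non-top pixels inside the outline
    ho=((full>0)&(k==0)).astype(np.uint8)
    for c in cv2.findContours(ho,0,1)[0]:
        if cv2.contourArea(c)>25:
            (a,b),s,_=cv2.minAreaRect(c); e=cv2.fitEllipse(c) if len(c)>5 else None
            print("hole",round(a,1),round(b,1),s,plane(n,[[a,b]],64).round(1))
    kb=m["black"]&R0&(C[...,2]>35)&(C[...,2]<75)
    for c in cv2.findContours(kb.astype(np.uint8),0,1)[0]:
        if cv2.contourArea(c)>25:
            z=np.zeros_like(k);cv2.drawContours(z,[c],-1,1,-1); print("black",C[(z>0)&kb].mean(0).round(0),cv2.contourArea(c))
    if n=="top":
        cv2.imwrite("pics/crop.png",cv2.resize(p[120:240,180:430,::-1],None,fx=3.2,fy=3.2,interpolation=cv2.INTER_CUBIC))
E
```

```text
top
blue 183 [ 485.  -125.7  127.8] 2.5 circ 378.4 193.3 [[ 484.8 -125.6  129. ]] ext [32. 33. 12.]
yellow 186 [ 530.5 -148.9  127.8] 2.5 circ 390.5 165.0 [[ 550.4 -152.   129. ]] ext [74. 31. 12.]
red 172 [ 573.4 -171.2  127.4] 2.8 circ 399.1 155.6 [[ 572.8 -171.2  129. ]] ext [35. 31. 13.]
green 184 [ 618.6 -193.1  127.4] 2.9 circ 408.5 136.8 [[ 617.8 -192.6  129. ]] ext [33. 35. 12.]
rack top ((560.0315551757812, 179.9264678955078), (221.6356658935547, 60.59584426879883), 81.86910247802734) z 62.6911351311353 box [[514.0, 75.0], [574.0, 66.0], [606.0, 285.0], [546.0, 294.0]]
hole 277.2 172.2 (12.035467147827148, 14.340131759643555) [[548.3 105.9  64. ]]
hole 256.6 168.7 (10.898435592651367, 13.130645751953125) [[556.2 154.6  64. ]]
hole 214.8 162.7 (13.184368133544922, 14.112845420837402) [[569.7 254.7  64. ]]
black [ 448. -107.   45.] 199.5
black [578. 303.  62.] 146.5
side
blue 243 [ 483.2 -128.4  128.3] 2.2 circ 362.9 247.0 [[ 483.  -129.7  129. ]] ext [33. 32. 11.]
yellow 248 [ 527.3 -151.2  128.2] 2.3 circ 390.5 252.2 [[ 527.2 -151.6  129. ]] ext [32. 32. 10.]
red 266 [ 571.7 -173.4  128.3] 2.4 circ 418.8 257.8 [[ 571.1 -174.3  129. ]] ext [34. 32. 11.]
green 285 [ 616.1 -195.5  128.2] 2.3 circ 448.0 263.5 [[ 615.6 -196.8  129. ]] ext [33. 34. 11.]
rack top ((557.3336791992188, 179.61331176757812), (226.1519012451172, 59.26775360107422), 81.76622009277344) z 64.26429899307504 box [[512.0, 72.0], [570.0, 63.0], [603.0, 287.0], [544.0, 296.0]]
hole 361.5 188.5 (7.0, 13.0) [[546.1 103.9  64. ]]
hole 359.0 175.0 (9.899494171142578, 8.485280990600586) [[553.  152.4  64. ]]
hole 356.5 161.5 (5.0, 11.0) [[560.3 204.3  64. ]]
hole 354.5 149.5 (5.0, 11.0) [[567.8 253.4  64. ]]
black [ 445. -109.   47.] 202.0
black [575. 304.  64.] 53.5
```

View pics/crop.png

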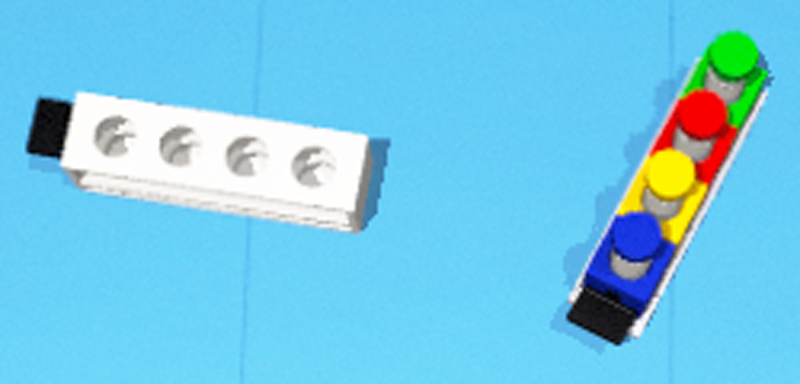

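The real row stands on the pale tray. In top0.png, with the black grip at (368,218), the order is blue (378,193), yellow (390,175), red (399,156), green (409,137). The red tray at (455,345) is the decoy. The rack is the white one at (248,170), with its grip at (195,160), so hole 1 is at (215,163) and hole 4 at (277,172). The crop confirms all of this. Cap heights come out at 128–129, with 149 mm from first to fourth and the rack top at 221 x 60, all as expected.

```bash
cat >> h.py <<'E'
YT,YR=63.2,-8.15           # tool y headings (deg) at tray row, rack
u=np.array([.8926,-.4509]); w=np.array([.1418,.9899])
T=[np.array([550.7,-160.9])+u*s for s in(-75,-25,25,75)]
H=[np.array([558.6,179.7])+w*s for s in(75,25,-25,-75)]
def pose(h):
    h=np.radians(h); y=np.array([np.cos(h),np.sin(h),0]); z=np.array([0,0,-1.]); return R.from_matrix(np.c_[np.cross(y,z),y,z])
def go(xy,z,h,frm=None,sag=0):
    """shift (m) and turn (deg) in tool axes from measured pose, or from frm=(xyz,heading)"""
    if frm: p,r=np.array(frm[0]),pose(frm[1])
    else: s=state(); p,r=s["ee_pos"],R.from_rotvec(s["eef_rot"])
    t=np.r_[xy,z]; return (r.inv().apply(t-p)/1000).round(4).tolist(),(r.inv()*pose(h)).as_rotvec(degrees=True).round(2).tolist()
E
python3 - <<'E'
from h import *
print([t.round(1).tolist() for t in T],[t.round(1).tolist() for t in H])
print(go(T[0],185,YT),go(T[0],185,YT,([148.055,-632.906,238.716],-76.83)))
E
```

```text
[[483.8, -127.1], [528.4, -149.6], [573.0, -172.2], [617.6, -194.7]] [[569.2, 253.9], [562.1, 204.4], [555.1, 155.0], [548.0, 105.5]]
([0.4421, -0.4154, 0.0535], [-0.05, -0.11, -140.03]) ([0.4421, -0.416, 0.0537], [0.0, 0.0, -140.03])
```

Request:
arm_command --pt "1 0.4421 -0.416 0.0537 0 0 -140.03" --pt "1 0.4421 -0.416 0.0537 0 0 -140.03" --pt "1 0.4421 -0.416 0.0537 0 0 -140.03" --pt "1 0.4421 -0.416 0.0537 0 0 -140.03" --pt "1 0.4421 -0.416 0.0537 0 0 -140.03" --pt "1 0.4421 -0.416 0.0537 0 0 -140.03" --pt "1 0.4421 -0.416 0.0537 0 0 -140.03" --pt "1 0.4421 -0.416 0.0537 0 0 -140.03" --squeeze 30

```text
clock: 0.77
ee_pos: [332.1, -354.4, 209.1]
eef_rot: [-2.561, -1.82, 0.0]
wrist_force: [0.9, -0.4, 0.3]
width: 87.9
grip_force: 0.0
```

```bash
python3 - <<'E'
from h import *
print(go(T[0],185,YT),state()["joints"].round(2))
E
```

```text
([0.2645, 0.0685, 0.0241], [-0.02, 0.0, -82.4]) [ 1.    0.32 -0.33  1.98  0.13  0.87  0.26]
```

Request:
arm_command --pt "1 0.2645 0.0685 0.0241 0 0 -82.4" --pt "1 0.2645 0.0685 0.0241 0 0 -82.4" --pt "1 0.2645 0.0685 0.0241 0 0 -82.4" --pt "1 0.2645 0.0685 0.0241 0 0 -82.4" --pt "1 0.2645 0.0685 0.0241 0 0 -82.4" --pt "1 0.2645 0.0685 0.0241 0 0 -82.4" --pt "1 0.2645 0.0685 0.0241 0 0 -82.4" --pt "1 0.2645 0.0685 0.0241 0 0 -82.4"

```text
clock: 1.43
ee_pos: [487.4, -123.5, 185.3]
eef_rot: [1.362, 2.83, 0.006]
wrist_force: [0.6, 0.4, 0.3]
width: 88.2
grip_force: 0.0
```

Request:
arm_command --pt "1 0 0 0 0 0 -25.1" --pt "1 0 0 0 0 0 -25.1" --pt "1 0 0 0 0 0 -25.1" --pt "1 0 0 0 0 0 -25.1" --pt "1 0 0 0 0 0 -25.1" --pt "1 0 0 0 0 0 -25.1" --pt "1 0 0 0 0 0 -25.1" --pt "1 0 0 0 0 0 -25.1"

```text
clock: 2.1
ee_pos: [484.6, -129.9, 185.2]
eef_rot: [-0.739, -3.053, 0.0]
wrist_force: [1.0, 0.4, 0.4]
width: 88.2
grip_force: 0.0
```

```bash
python3 - <<'E'
from h import *
print(go(T[0],102,YT),state()["joints"].round(2),state()["ee_pos"])
p,d=capture("side"); cv2.imwrite("pics/s1.png",cv2.resize(p[130:330,260:480,::-1],None,fx=2.5,fy=2.5))
E
```

```text
([0.002, 0.0021, 0.0832], [-0.01, -0.0, -0.42]) [ 0.75  0.45 -0.72  1.94  0.38  0.88  0.93] [ 484.62631628 -129.8795385   185.19001696]
```

View pics/s1.png

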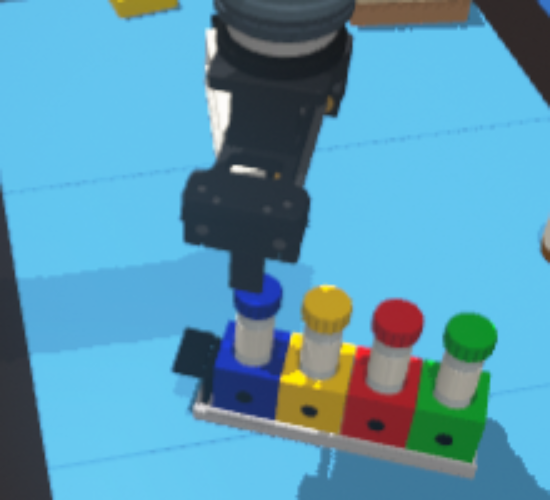

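The gripper is above the blue cap, at about (258,295) in this crop, with the fingers lined up across the row. I'll descend and grip.

Request:
arm_command --pt "1 0.002 0.0021 0.02 0 0 -0.4" --pt "1 0.002 0.0021 0.04 0 0 -0.4" --pt "1 0.002 0.0021 0.06 0 0 -0.4" --pt "1 0.002 0.0021 0.075 0 0 -0.4" --pt "1 0.002 0.0021 0.083 0 0 -0.4" --pt "1 0.002 0.0021 0.083 0 0 -0.4" --pt "1 0.002 0.0021 0.083 0 0 -0.4" --pt "1 0.002 0.0021 0.083 0 0 -0.4" --squeeze 25

```text
clock: 2.82
ee_pos: [484.6, -127.2, 103.1]
eef_rot: [0.726, 3.055, -0.0]
wrist_force: [0.1, -0.8, 0.1]
width: 88.2
grip_force: 0.0
```

Request:
arm_command --pt "0.3 0 0 0 0 0 0" --pt "0.3 0 0 0 0 0 0" --pt "0.3 0 0 0 0 0 0" --pt "0.3 0 0 0 0 0 0" --pt "0.3 0 0 0 0 0 0" --pt "0.3 0 0 0 0 0 0" --pt "0.3 0 0 0 0 0 0" --pt "0.3 0 0 0 0 0 0"

```text
clock: 3.48
ee_pos: [483.9, -127.1, 102.2]
eef_rot: [-0.727, -3.056, 0.0]
wrist_force: [-0.5, 0.5, -1.2]
width: 36.8
grip_force: 0.0
```

Request:
arm_command --pt "0 0 0 0 0 0 0" --pt "0 0 0 0 0 0 0" --pt "0 0 0 0 0 0 0" --pt "0 0 0 -0.005 0 0 0" --pt "0 0 0 -0.02 0 0 0" --pt "0 0 0 -0.04 0 0 0" --pt "0 0 0 -0.06 0 0 0" --pt "0 0 0 -0.09 0 0 0"

```text
clock: 4.15
ee_pos: [482.5, -126.9, 192.1]
eef_rot: [-0.725, -3.053, -0.0]
wrist_force: [0.6, -0.0, -0.9]
width: 32.9
grip_force: 25.0
```

```bash
python3 - <<'E'
from h import *
print(state()["joints"].round(2),state()["ee_pos"],state()["width"],state()["grip_force"])
print(go(H[0],195,YR),go(T[0],195,YT))
E
```

```text
[ 0.75  0.44 -0.73  1.94  0.37  0.9   0.94] [ 482.52471073 -126.85127652  192.09015924] 32.86051922433146 24.998832419514656
([0.0938, 0.3791, -0.0028], [-0.14, -0.14, 71.43]) ([-0.0012, 0.0003, -0.0029], [-0.02, -0.18, 0.08])
```

Request:
arm_command --pt "0 0.004 0.015 -0.002 0 0 3" --pt "0 0.011 0.044 -0.003 0 0 8.3" --pt "0 0.019 0.076 -0.003 0 0 14.3" --pt "0 0.027 0.109 -0.003 0 0 20.5" --pt "0 0.035 0.142 -0.003 0 0 26.7" --pt "0 0.043 0.175 -0.003 0 0 33" --pt "0 0.051 0.208 -0.003 0 0 39.2" --pt "0 0.059 0.24 -0.003 0 0 45.2" --squeeze 35

```text
clock: 4.82
ee_pos: [539.2, 115.6, 195.5]
eef_rot: [-1.852, -2.538, -0.0]
wrist_force: [0.7, -0.1, -0.3]
width: 32.3
grip_force: 35.0
```

```bash
python3 - <<'E'
from h import *
print(state()["joints"].round(2),state()["ee_pos"],state()["width"],state()["grip_force"])
print(go(H[0],195,YR))
E
```

```text
[ 0.15  0.49 -0.58  1.82  0.32  0.93 -0.26] [539.16050365 115.61437958 195.54016543] 32.26756527952782 34.99049797654152
([0.1226, 0.0709, 0.0006], [-0.0, -0.0, 25.92])
```

Request:
arm_command --pt "0 0.03 0.017 0 0 0 6" --pt "0 0.058 0.033 0 0 0 12" --pt "0 0.082 0.047 0 0 0 17" --pt "0 0.1 0.058 0 0 0 21" --pt "0 0.113 0.065 0 0 0 24" --pt "0 0.12 0.069 0 0 0 25.6" --pt "0 0.12 0.069 0 0 0 25.6" --pt "0 0.12 0.069 0 0 0 25.6"

```text
clock: 5.48
ee_pos: [567.2, 249.3, 195.2]
eef_rot: [-2.361, -2.073, 0.001]
wrist_force: [-0.4, 0.2, -0.1]
width: 32.3
grip_force: 35.0
```

```bash
python3 - <<'E'
from h import *
print(state()["ee_pos"],state()["width"])
print(go(H[0],130,YR),go(H[0],97,YR))
p,d=capture("side"); cv2.imwrite("pics/s2.png",cv2.resize(p[70:230,290:430,::-1],None,fx=3.5,fy=3.5))
np.savez("s2.npz",p=p,d=d); p,d=capture("top"); np.savez("t2.npz",p=p,d=d)
for n,f in(("side","s2.npz"),("top","t2.npz")):
    f=np.load(f);C=cloud(n,f["d"]);k=hsvmask(f["p"])["blue"]&(C[...,2]>180)&(C[...,2]<240)&(abs(C[...,0]-569)<60)&(abs(C[...,1]-254)<60); print(n,k.sum(),np.argwhere(k).mean(0),C[k].min(0),C[k].max(0))
E
```

```text
[567.2284203  249.34589462 195.20172051] 32.2619218510792
([0.0048, 0.0014, 0.0652], [-0.03, 0.02, 0.71]) ([0.0048, 0.0014, 0.0982], [-0.03, 0.02, 0.71])
side 164 [ 93.94512195 357.06097561] [547.85159977 227.48259048 207.47183047] [580.11465711 265.51679892 223.38714844]<stdin>:7: RuntimeWarning: Mean of empty slice.
  ret = um.true_divide(
Traceback (most recent call last):
ValueError: zero-size array to reduction operation minimum which has no identity
```

View pics/s2.png

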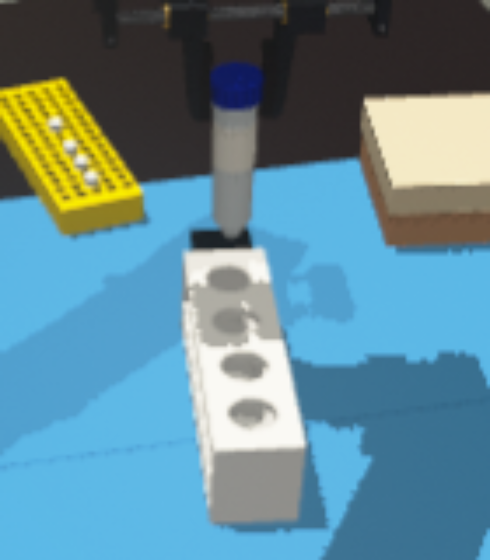

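The tube hangs upright, its tip at about (233,237) in this crop, over hole 1 at (228,277). I'll correct the position and lower it.

Request:
arm_command --pt "0 0.0048 0.0014 0.0 0 0 0.7" --pt "0 0.0048 0.0014 0.015 0 0 0.7" --pt "0 0.0048 0.0014 0.03 0 0 0.7" --pt "0 0.0048 0.0014 0.04 0 0 0.7" --pt "0 0.0048 0.0014 0.048 0 0 0.7" --pt "0 0.0048 0.0014 0.055 0 0 0.7" --pt "0 0.0048 0.0014 0.06 0 0 0.7" --pt "0 0.0048 0.0014 0.065 0 0 0.7"

```text
clock: 6.25
ee_pos: [569.8, 253.9, 130.0]
eef_rot: [2.375, 2.056, 0.001]
wrist_force: [-0.8, -0.2, -0.5]
width: 32.5
grip_force: 35.0
```

```bash
python3 - <<'E'
from h import *
s=state();print(s["ee_pos"],s["wrist_force"],s["ft_torque"],s["width"])
print(go(H[0],97,YR))
E
```

```text
[569.78312839 253.85201311 130.04403473] [-0.79372326 -0.21585313 -0.53195005] [-0.07532289 -0.07995339 -0.00332038] 32.45462842891713
([0.0, -0.0006, 0.033], [0.02, -0.01, -0.1])
```

Request:
arm_command --pt "0 0 0 0.007 0 0 0" --pt "0 0 0 0.014 0 0 0" --pt "0 0 0 0.02 0 0 0" --pt "0 0 0 0.025 0 0 0" --pt "0 0 0 0.029 0 0 0" --pt "0 0 0 0.031 0 0 0" --pt "0 0 0 0.0325 0 0 0" --pt "0 0 0 0.0325 0 0 0"

```text
clock: 6.92
ee_pos: [569.5, 253.8, 97.5]
eef_rot: [-2.375, -2.056, 0.0]
wrist_force: [-0.1, -0.1, -0.6]
width: 32.6
grip_force: 35.0
```

```bash
python3 - <<'E'
from h import *
s=state();print(s["ee_pos"],s["wrist_force"],s["ft_torque"],s["width"])
print(go(H[0],97,YR))
E
```

```text
[569.52214537 253.82548509  97.53158601] [-0.1164293  -0.14590249 -0.64293341] [-0.04032515 -0.08170126 -0.02898436] 32.622955168811444
([0.0001, -0.0003, 0.0005], [-0.01, 0.0, -0.09])
```

Request:
arm_command --pt "0.75 0 0 0 0 0 0" --pt "0.75 0 0 0 0 0 0" --pt "0.75 0 0 0 0 0 0" --pt "0.75 0 0 0 0 0 0" --pt "0.75 0 0 0 0 0 0" --pt "0.75 0 0 0 0 0 0" --pt "0.75 0 0 -0.02 0 0 0" --pt "0.75 0 0 -0.05 0 0 0"

```text
clock: 7.58
ee_pos: [567.6, 252.7, 145.5]
eef_rot: [-2.374, -2.055, 0.009]
wrist_force: [-0.2, 0.4, 0.2]
width: 66.0
grip_force: 0.0
```

Request:
arm_command --pt "0.75 0 0 -0.03 0 0 0" --pt "0.75 0 0 -0.05 0 0 0" --pt "0.75 -0.02 -0.015 -0.05 0 0 -6" --pt "0.75 -0.05 -0.035 -0.05 0 0 -13" --pt "0.75 -0.08 -0.055 -0.05 0 0 -20" --pt "0.75 -0.1 -0.08 -0.05 0 0 -27" --pt "0.75 -0.12 -0.11 -0.05 0 0 -34" --pt "0.75 -0.14 -0.14 -0.05 0 0 -41"

```text
clock: 8.25
ee_pos: [409.6, 134.3, 197.6]
eef_rot: [1.498, 2.761, -0.0]
wrist_force: [-0.1, -0.4, 0.3]
width: 66.1
grip_force: 0.0
```

```bash
python3 - <<'E'
from h import *
s=state();print(s["ee_pos"],s["width"],s["joints"].round(2))
print(go(T[1],185,YT))
p,d=capture("side"); cv2.imwrite("pics/s3.png",cv2.resize(p[70:310,290:490,::-1],None,fx=2.5,fy=2.5)); C=cloud("side",d)
m=hsvmask(p)
for c in("blue","yellow","red","green"):
  k=m[c]&(C[...,2]>100)&(C[...,2]<140)&(abs(C[...,0]-560)<90)&(abs(C[...,1])<270); print(c,k.sum(),C[k].mean(0),C[k].max(0))
E
```

```text
[409.6330167  134.28929658 197.57653087] 66.13960024425565 [ 0.2   0.3  -0.71  2.1   0.27  0.83 -0.1 ]
([-0.3027, -0.0553, 0.0127], [-0.01, 0.02, -30.14])
blue 144 [567.95973761 246.45631476 119.54690113] [584.95090827 268.54885508 126.01027228]
yellow 297 [ 526.86392251 -151.72531617  126.90825159] [ 545.05826069 -131.19824609  132.45645576]
red 297 [ 571.26200374 -174.64645206  126.98852011] [ 588.31001109 -153.20233755  132.09903136]
green 333 [ 615.60269483 -196.69644119  126.57487904] [ 634.26617148 -177.79933148  131.3859607 ]
```

View pics/s3.png

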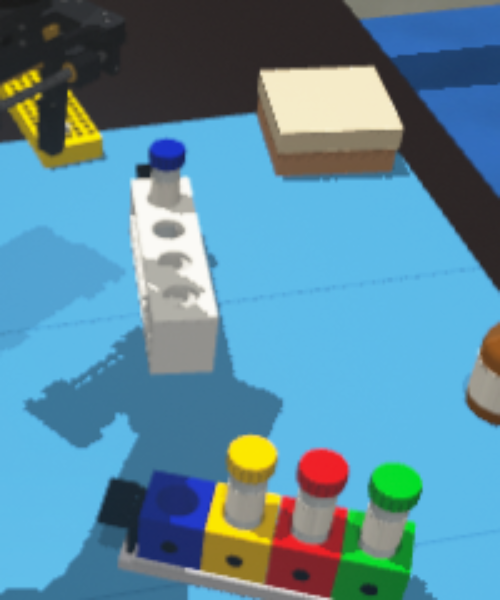

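Blue stands fully down in hole 1, at (165,165) in this crop. Its cap reads 126 against 132 in the cubes, as expected. Next is yellow.

Request:
arm_command --pt "0.75 -0.035 -0.007 0.002 0 0 -5" --pt "0.75 -0.075 -0.014 0.004 0 0 -11" --pt "0.75 -0.115 -0.021 0.006 0 0 -17" --pt "0.75 -0.155 -0.028 0.008 0 0 -22" --pt "0.75 -0.195 -0.036 0.01 0 0 -26" --pt "0.75 -0.235 -0.043 0.012 0 0 -29" --pt "0.75 -0.272 -0.05 0.0127 0 0 -30.1" --pt "0.75 -0.302 -0.0553 0.0127 0 0 -30.1"

```text
clock: 8.97
ee_pos: [528.4, -152.3, 184.7]
eef_rot: [0.741, 3.053, -0.001]
wrist_force: [-0.3, -0.3, 0.2]
width: 66.0
grip_force: 0.0
```

Request:
arm_command --pt "0.75 0 0 0 0 0 0" --pt "0.75 0 0 0 0 0 0" --pt "0.75 0 0 0 0 0 0" --pt "0.75 0 0 0 0 0 0" --pt "0.75 0 0 0.01 0 0 0" --pt "0.75 0 0 0.02 0 0 0" --pt "0.75 0 0 0.02 0 0 0" --pt "0.75 0 0 0.02 0 0 0"

```text
clock: 9.63
ee_pos: [527.1, -147.9, 164.0]
eef_rot: [-0.735, -3.052, -0.0]
wrist_force: [-0.2, 0.1, 1.0]
width: 66.2
grip_force: 0.0
```

```bash
python3 - <<'E'
from h import *
s=state();print(s["ee_pos"],s["width"],s["joints"].round(2))
print(go(T[1],102,YT))
E
```

```text
[ 527.06842204 -147.94781406  164.0277033 ] 66.18469573041858 [ 0.68  0.55 -0.65  1.84  0.41  0.89  0.94]
([-0.0021, -0.0009, 0.062], [-0.02, -0.12, -0.29])
```

Request:
arm_command --pt "0.75 -0.002 -0.0009 0.015 0 0 -0.3" --pt "0.75 -0.002 -0.0009 0.032 0 0 -0.3" --pt "0.75 -0.002 -0.0009 0.047 0 0 -0.3" --pt "0.75 -0.002 -0.0009 0.057 0 0 -0.3" --pt "0.75 -0.002 -0.0009 0.062 0 0 -0.3" --pt "0.75 -0.002 -0.0009 0.062 0 0 -0.3" --pt "0.75 -0.002 -0.0009 0.062 0 0 -0.3" --pt "0.6 -0.002 -0.0009 0.062 0 0 -0.3" --squeeze 30

```text
clock: 10.3
ee_pos: [529.9, -150.3, 103.8]
eef_rot: [0.729, 3.055, 0.0]
wrist_force: [0.4, -0.2, 0.5]
width: 61.4
grip_force: 0.0
```

Request:
arm_command --pt "0 0 0 0 0 0 0" --pt "0 0 0 0 0 0 0" --pt "0 0 0 0 0 0 0" --pt "0 0 0 0 0 0 0" --pt "0 0 0 0 0 0 0" --pt "0 0 0 0 0 0 0" --pt "0 0 0 0 0 0 0" --pt "0 0 0 0 0 0 0"

```text
clock: 10.97
ee_pos: [529.4, -150.3, 103.2]
eef_rot: [0.729, 3.055, -0.0]
wrist_force: [-0.9, 0.2, 2.4]
width: 32.6
grip_force: 30.0
```

```bash
python3 - <<'E'
from h import *
s=state();print(s["ee_pos"],s["width"],s["grip_force"])
p=s["ee_pos"].copy();p[2]+=93
print(go(H[1],195,YR,(p,YT)))
E
```

```text
[ 529.43528878 -150.30108457  103.185828  ] 32.61073192988428 29.982079714536667
([0.1308, 0.3314, 0.0012], [0.0, 0.0, 71.35])
```

Request:
arm_command --pt "0 0 0 -0.005 0 0 0" --pt "0 0 0 -0.018 0 0 0" --pt "0 0 0 -0.035 0 0 0" --pt "0 0 0 -0.055 0 0 0" --pt "0 0 0 -0.073 0 0 0" --pt "0 0 0 -0.085 0 0 0" --pt "0 0 0 -0.092 0 0 0" --pt "0 0 0 -0.093 0 0 0" --squeeze 35

```text
clock: 11.63
ee_pos: [529.9, -150.4, 197.6]
eef_rot: [0.729, 3.054, -0.001]
wrist_force: [0.3, -0.8, -0.7]
width: 32.4
grip_force: 35.0
```

Request:
arm_command --pt "0 0.006 0.015 0 0 0 3.5" --pt "0 0.016 0.041 0 0 0 9" --pt "0 0.029 0.073 0 0 0 15.5" --pt "0 0.042 0.106 0 0 0 22.5" --pt "0 0.055 0.14 0 0 0 29.5" --pt "0 0.068 0.173 0 0 0 36.5" --pt "0 0.081 0.206 0 0 0 43.5" --pt "0 0.094 0.239 0 0 0 50.5"

```text
clock: 12.3
ee_pos: [552.5, 106.9, 195.1]
eef_rot: [-1.97, -2.446, 0.002]
wrist_force: [0.9, -0.7, -0.7]
width: 32.4
grip_force: 35.0
```

```bash
python3 - <<'E'
from h import *
s=state();print(s["ee_pos"],s["width"],s["joints"].round(2))
print(go(H[1],195,YR))
E
```

```text
[552.50812382 106.92729879 195.07370865] 32.44918553753349 [ 0.12  0.49 -0.51  1.79  0.29  0.94 -0.3 ]
([0.0932, 0.0302, 0.0], [-0.1, 0.03, 20.47])
```

Request:
arm_command --pt "0 0.028 0.009 0 0 0 6" --pt "0 0.052 0.017 0 0 0 11.5" --pt "0 0.07 0.023 0 0 0 15.5" --pt "0 0.083 0.027 0 0 0 18.3" --pt "0 0.09 0.029 0 0 0 19.8" --pt "0 0.0925 0.03 0 0 0 20.4" --pt "0 0.0925 0.03 0 0 0 20.4" --pt "0 0.0925 0.03 0 0 0 20.4"

```text
clock: 12.97
ee_pos: [562.0, 201.3, 195.4]
eef_rot: [2.366, 2.067, -0.002]
wrist_force: [-0.2, 0.8, -0.5]
width: 32.4
grip_force: 35.0
```

```bash
python3 - <<'E'
from h import *
s=state();print(s["ee_pos"],s["width"],s["joints"].round(2))
print(go(H[1],130,YR))
E
```

```text
[562.01738658 201.34288442 195.37705166] 32.38473386450607 [-0.1   0.53 -0.43  1.7   0.26  0.96 -0.77]
([0.0032, -0.0002, 0.0654], [-0.05, 0.06, 0.42])
```

Request:
arm_command --pt "0 0.0032 -0.0002 0.0 0 0 0.4" --pt "0 0.0032 -0.0002 0.015 0 0 0.4" --pt "0 0.0032 -0.0002 0.03 0 0 0.4" --pt "0 0.0032 -0.0002 0.04 0 0 0.4" --pt "0 0.0032 -0.0002 0.048 0 0 0.4" --pt "0 0.0032 -0.0002 0.055 0 0 0.4" --pt "0 0.0032 -0.0002 0.06 0 0 0.4" --pt "0 0.0032 -0.0002 0.065 0 0 0.4"

```text
clock: 13.63
ee_pos: [562.7, 205.4, 130.8]
eef_rot: [2.374, 2.058, 0.0]
wrist_force: [-0.2, 0.3, -0.8]
width: 32.4
grip_force: 35.0
```

```bash
python3 - <<'E'
from h import *
s=state();print(s["ee_pos"],s["wrist_force"],s["width"])
print(go(H[1],98,YR))
E
```

```text
[562.69822299 205.40414515 130.791703  ] [-0.22790911  0.25990847 -0.82722298] 32.404731677010716
([-0.001, -0.0004, 0.0328], [0.01, -0.01, -0.0])
```

Request:
arm_command --pt "0 -0.001 -0.0004 0.007 0 0 0" --pt "0 -0.001 -0.0004 0.014 0 0 0" --pt "0 -0.001 -0.0004 0.02 0 0 0" --pt "0 -0.001 -0.0004 0.025 0 0 0" --pt "0 -0.001 -0.0004 0.029 0 0 0" --pt "0 -0.001 -0.0004 0.031 0 0 0" --pt "0 -0.001 -0.0004 0.0328 0 0 0" --pt "0 -0.001 -0.0004 0.0328 0 0 0"

```text
clock: 14.3
ee_pos: [561.9, 204.5, 98.0]
eef_rot: [-2.373, -2.058, 0.0]
wrist_force: [-0.8, -0.9, -0.2]
width: 32.8
grip_force: 35.0
```

```bash
python3 - <<'E'
from h import *
s=state();print(s["ee_pos"],s["wrist_force"],s["width"])
for i in (1,2): print(go(T[i+1],185,YT,(np.r_[H[i],190],YR)),go(H[i+1],195,YR,(np.r_[T[i+1],195],YT)))
E
```

```text
[561.89124614 204.5127584   97.99218554] [-0.83453074 -0.88359263 -0.24199918] 32.80600143488385
([-0.3713, 0.0642, 0.005], [0.0, 0.0, -71.35]) ([0.1635, 0.2839, 0.0], [0.0, 0.0, 71.35])
([-0.3373, 0.1115, 0.005], [0.0, 0.0, -71.35]) ([0.1975, 0.2365, 0.0], [0.0, 0.0, 71.35])
```

Request:
arm_command --pt "0.75 0 0 0 0 0 0" --pt "0.75 0 0 0 0 0 0" --pt "0.75 0 0 0 0 0 0" --pt "0.75 0 0 0 0 0 0" --pt "0.75 0 0 0 0 0 0" --pt "0.75 0 0 0 0 0 0" --pt "0.75 0 0 -0.02 0 0 0" --pt "0.75 0 0 -0.05 0 0 0"

```text
clock: 14.97
ee_pos: [559.9, 203.5, 146.2]
eef_rot: [-2.372, -2.057, 0.009]
wrist_force: [0.6, -0.6, 0.1]
width: 65.9
grip_force: 0.0
```

Request:
arm_command --pt "0.75 -0.005 0 -0.03 0 0 -2" --pt "0.75 -0.025 0.004 -0.042 0 0 -7" --pt "0.75 -0.06 0.01 -0.042 0 0 -14" --pt "0.75 -0.098 0.017 -0.042 0 0 -21" --pt "0.75 -0.137 0.024 -0.042 0 0 -28" --pt "0.75 -0.176 0.03 -0.042 0 0 -35" --pt "0.75 -0.215 0.037 -0.042 0 0 -42" --pt "0.75 -0.253 0.044 -0.042 0 0 -49"

```text
clock: 15.63
ee_pos: [569.4, -54.4, 190.4]
eef_rot: [1.298, 2.861, -0.0]
wrist_force: [0.8, 0.2, 0.1]
width: 66.0
grip_force: 0.0
```

```bash
python3 - <<'E'
from h import *
s=state();print(s["ee_pos"],s["width"],s["joints"].round(2))
print(go(T[2],180,YT))
E
```

```text
[569.41948162 -54.38610813 190.42253656] 65.99544315986327 [ 0.46  0.53 -0.6   1.77  0.36  0.95  0.43]
([-0.091, -0.0749, 0.0105], [-0.01, 0.03, -22.01])
```

Request:
arm_command --pt "0.75 -0.027 -0.022 0.003 0 0 -6.5" --pt "0.75 -0.051 -0.042 0.006 0 0 -12.5" --pt "0.75 -0.069 -0.057 0.008 0 0 -17" --pt "0.75 -0.082 -0.067 0.01 0 0 -20" --pt "0.75 -0.088 -0.073 0.0105 0 0 -21.5" --pt "0.75 -0.0905 -0.0745 0.0105 0 0 -22" --pt "0.75 -0.0905 -0.0745 0.0105 0 0 -22" --pt "0.75 -0.0905 -0.0745 0.0105 0 0 -22"

```text
clock: 16.3
ee_pos: [572.7, -168.4, 179.9]
eef_rot: [0.737, 3.054, 0.001]
wrist_force: [0.0, 0.4, 0.4]
width: 66.0
grip_force: 0.0
```

```bash
python3 - <<'E'
from h import *
s=state();print(s["ee_pos"],s["joints"].round(2))
print(go(T[2],102,YT))
p,d=capture("side"); cv2.imwrite("pics/s4.png",cv2.resize(p[90:310,290:490,::-1],None,fx=2.5,fy=2.5)); C=cloud("side",d)
m=hsvmask(p)
for c in("blue","yellow","red","green"):
  k=m[c]&(C[...,2]>100)&(C[...,2]<140)&(abs(C[...,0]-560)<90)&(abs(C[...,1])<270); print(c,k.sum(),C[k].mean(0),C[k].max(0)[2])
E
```

```text
[ 572.71965257 -168.41626008  179.88388951] [ 0.68  0.61 -0.66  1.71  0.43  0.98  0.96]
([-0.002, -0.0033, 0.0779], [0.03, -0.0, -0.34])
blue 130 [568.09695851 247.56933436 120.29031026] 126.58889940892004
yellow 158 [562.02952975 199.07848276 120.40197977] 126.4523077352386
red 268 [ 570.54978102 -176.39204534  126.73046502] 131.90595731141877
green 319 [ 615.37015405 -197.44181379  126.70026885] 133.32508845312657
```

View pics/s4.png

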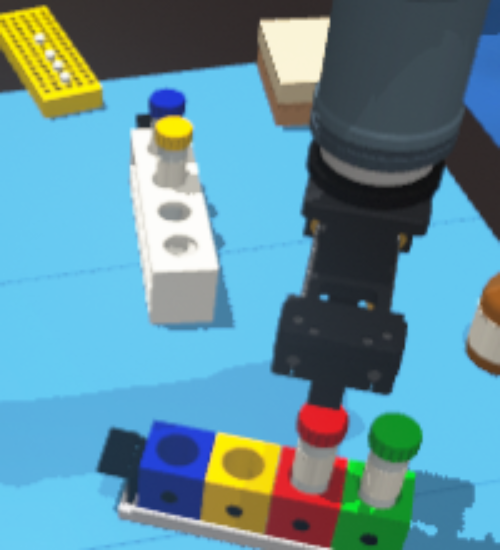

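Blue is at (167,103) and yellow at (173,133) in this crop, both standing down in holes 1 and 2. The gripper is over red at (322,425).

Request:
arm_command --pt "0.75 -0.002 -0.0025 0.012 0 0 -0.3" --pt "0.75 -0.002 -0.0033 0.03 0 0 -0.3" --pt "0.75 -0.002 -0.0033 0.05 0 0 -0.3" --pt "0.75 -0.002 -0.0033 0.066 0 0 -0.3" --pt "0.75 -0.002 -0.0033 0.075 0 0 -0.3" --pt "0.75 -0.002 -0.0033 0.078 0 0 -0.3" --pt "0.75 -0.002 -0.0033 0.078 0 0 -0.3" --pt "0.6 -0.002 -0.0033 0.078 0 0 -0.3" --squeeze 30

```text
clock: 17.02
ee_pos: [573.4, -173.0, 102.3]
eef_rot: [0.728, 3.055, 0.0]
wrist_force: [-1.3, 0.0, -0.0]
width: 61.5
grip_force: 0.0
```

Request:
arm_command --pt "0 0 0 0 0 0 0" --pt "0 0 0 0 0 0 0" --pt "0 0 0 0 0 0 0" --pt "0 0 0 0 0 0 0" --pt "0 0 0 0 0 0 0" --pt "0 0 0 0 0 0 0" --pt "0 0 0 0 0 0 0" --pt "0 0 0 0 0 0 0"

```text
clock: 17.68
ee_pos: [573.1, -173.3, 102.1]
eef_rot: [0.729, 3.055, -0.0]
wrist_force: [0.0, 0.8, 3.3]
width: 32.3
grip_force: 30.0
```

Request:
arm_command --pt "0 0 0 -0.005 0 0 0" --pt "0 0 0 -0.018 0 0 0" --pt "0 0 0 -0.035 0 0 0" --pt "0 0 0 -0.055 0 0 0" --pt "0 0 0 -0.073 0 0 0" --pt "0 0 0 -0.085 0 0 0" --pt "0 0 0 -0.092 0 0 0" --pt "0 0 0 -0.093 0 0 0" --squeeze 35

```text
clock: 18.35
ee_pos: [573.5, -173.3, 196.4]
eef_rot: [0.729, 3.054, -0.0]
wrist_force: [0.3, 0.1, -0.3]
width: 32.3
grip_force: 35.0
```

Request:
arm_command --pt "0 0.007 0.013 0 0 0 3.5" --pt "0 0.02 0.035 0 0 0 9" --pt "0 0.036 0.062 0 0 0 15.5" --pt "0 0.053 0.092 0 0 0 22.5" --pt "0 0.07 0.121 0 0 0 29.5" --pt "0 0.087 0.151 0 0 0 36.5" --pt "0 0.103 0.179 0 0 0 43.5" --pt "0 0.12 0.208 0 0 0 50.5"

```text
clock: 19.02
ee_pos: [558.8, 67.8, 193.8]
eef_rot: [-1.97, -2.446, 0.002]
wrist_force: [-0.3, 0.7, -1.2]
width: 32.3
grip_force: 35.0
```

```bash
python3 - <<'E'
from h import *
s=state();print(s["ee_pos"],s["width"],s["joints"].round(2))
print(go(H[2],195,YR))
E
```

```text
[558.7630069   67.7623548  193.82264488] 32.33407550543424 [ 0.19  0.5  -0.51  1.79  0.29  0.94 -0.24]
([0.086, 0.0149, -0.0012], [-0.1, 0.02, 20.45])
```

Request:
arm_command --pt "0 0.026 0.004 0 0 0 6" --pt "0 0.048 0.008 0 0 0 11.5" --pt "0 0.065 0.011 0 0 0 15.5" --pt "0 0.077 0.013 0 0 0 18.3" --pt "0 0.084 0.0145 0 0 0 19.8" --pt "0 0.0855 0.0149 0 0 0 20.4" --pt "0 0.0855 0.0149 0 0 0 20.4" --pt "0 0.0855 0.0149 0 0 0 20.4"

```text
clock: 19.68
ee_pos: [555.3, 152.3, 194.1]
eef_rot: [-2.366, -2.067, 0.002]
wrist_force: [-0.6, -0.5, 0.4]
width: 32.3
grip_force: 35.0
```

```bash
python3 - <<'E'
from h import *
s=state();print(s["ee_pos"],s["width"])
print(go(H[2],130,YR))
E
```

```text
[555.26059952 152.33908703 194.13627925] 32.29255305187742
([0.0026, -0.0005, 0.0641], [-0.05, 0.05, 0.42])
```

Request:
arm_command --pt "0 0.0022 -0.0005 0.0 0 0 0.4" --pt "0 0.0022 -0.0005 0.015 0 0 0.4" --pt "0 0.0022 -0.0005 0.03 0 0 0.4" --pt "0 0.0022 -0.0005 0.04 0 0 0.4" --pt "0 0.0022 -0.0005 0.048 0 0 0.4" --pt "0 0.0022 -0.0005 0.055 0 0 0.4" --pt "0 0.0022 -0.0005 0.06 0 0 0.4" --pt "0 0.0022 -0.0005 0.064 0 0 0.4"

```text
clock: 20.35
ee_pos: [555.3, 155.4, 130.3]
eef_rot: [-2.374, -2.058, 0.0]
wrist_force: [-0.9, -0.6, 0.1]
width: 33.0
grip_force: 35.0
```

```bash
python3 - <<'E'
from h import *
s=state();print(s["ee_pos"],s["wrist_force"],s["width"])
print(go(H[2],97.3,YR))
E
```

```text
[555.33558928 155.41714499 130.33752828] [-0.86842403 -0.5811895   0.10330144] 32.98985234972468
([-0.0005, -0.0002, 0.033], [-0.01, 0.0, 0.0])
```

Request:
arm_command --pt "0 -0.0005 -0.0002 0.007 0 0 0" --pt "0 -0.0005 -0.0002 0.014 0 0 0" --pt "0 -0.0005 -0.0002 0.02 0 0 0" --pt "0 -0.0005 -0.0002 0.025 0 0 0" --pt "0 -0.0005 -0.0002 0.029 0 0 0" --pt "0 -0.0005 -0.0002 0.031 0 0 0" --pt "0 -0.0005 -0.0002 0.0328 0 0 0" --pt "0 -0.0005 -0.0002 0.0328 0 0 0"

```text
clock: 21.02
ee_pos: [554.9, 155.0, 97.7]
eef_rot: [-2.373, -2.058, 0.0]
wrist_force: [0.2, 0.7, -0.1]
width: 32.4
grip_force: 35.0
```

Request:
arm_command --pt "0.75 0 0 0 0 0 0" --pt "0.75 0 0 0 0 0 0" --pt "0.75 0 0 0 0 0 0" --pt "0.75 0 0 0 0 0 0" --pt "0.75 0 0 0 0 0 0" --pt "0.75 0 0 0 0 0 0" --pt "0.75 0 0 -0.02 0 0 0" --pt "0.75 0 0 -0.05 0 0 0"

```text
clock: 21.68
ee_pos: [552.9, 154.3, 146.0]
eef_rot: [-2.371, -2.057, 0.008]
wrist_force: [0.2, -0.3, -0.5]
width: 65.6
grip_force: 0.0
```

Request:
arm_command --pt "0.75 -0.005 0 -0.03 0 0 -2" --pt "0.75 -0.025 0.008 -0.042 0 0 -7" --pt "0.75 -0.055 0.018 -0.042 0 0 -14" --pt "0.75 -0.09 0.03 -0.042 0 0 -21" --pt "0.75 -0.125 0.041 -0.042 0 0 -28" --pt "0.75 -0.16 0.053 -0.042 0 0 -35" --pt "0.75 -0.195 0.064 -0.042 0 0 -42" --pt "0.75 -0.23 0.076 -0.042 0 0 -49"

```text
clock: 22.35
ee_pos: [597.6, -85.3, 190.1]
eef_rot: [1.298, 2.861, -0.0]
wrist_force: [0.8, -0.6, -0.1]
width: 66.2
grip_force: 0.0
```

```bash
python3 - <<'E'
from h import *
s=state();print(s["ee_pos"],s["width"],s["joints"].round(2))
print(go(T[3],180,YT))
E
```

```text
[597.59156087 -85.28122505 190.06949664] 66.19561454589041 [ 0.49  0.59 -0.6   1.68  0.38  0.99  0.48]
([-0.0955, -0.057, 0.0101], [-0.01, 0.01, -21.99])
```

Request:
arm_command --pt "0.75 -0.029 -0.017 0.003 0 0 -6.5" --pt "0.75 -0.054 -0.032 0.006 0 0 -12.5" --pt "0.75 -0.073 -0.043 0.008 0 0 -17" --pt "0.75 -0.086 -0.051 0.01 0 0 -20" --pt "0.75 -0.093 -0.0555 0.0101 0 0 -21.5" --pt "0.75 -0.095 -0.0567 0.0101 0 0 -22" --pt "0.75 -0.095 -0.0567 0.0101 0 0 -22" --pt "0.75 -0.095 -0.0567 0.0101 0 0 -22"

```text
clock: 23.02
ee_pos: [617.0, -191.3, 179.9]
eef_rot: [-0.737, -3.054, -0.001]
wrist_force: [-0.6, 1.0, 0.2]
width: 65.9
grip_force: 0.0
```

```bash
python3 - <<'E'
from h import *
s=state();print(s["ee_pos"],s["joints"].round(2))
print(go(T[3],102,YT))
E
```

```text
[ 616.96322921 -191.34199023  179.92394579] [ 0.66  0.68 -0.65  1.57  0.46  1.05  0.99]
([-0.0022, -0.0027, 0.0779], [0.03, -0.01, -0.34])
```

Request:
arm_command --pt "0.75 -0.002 -0.0022 0.012 0 0 -0.3" --pt "0.75 -0.002 -0.0025 0.03 0 0 -0.3" --pt "0.75 -0.002 -0.0025 0.05 0 0 -0.3" --pt "0.75 -0.002 -0.0025 0.066 0 0 -0.3" --pt "0.75 -0.002 -0.0025 0.075 0 0 -0.3" --pt "0.75 -0.002 -0.0025 0.078 0 0 -0.3" --pt "0.75 -0.002 -0.0025 0.078 0 0 -0.3" --pt "0.6 -0.002 -0.0025 0.078 0 0 -0.3" --squeeze 30

```text
clock: 23.68
ee_pos: [618.1, -195.2, 102.4]
eef_rot: [0.728, 3.055, 0.0]
wrist_force: [0.3, 0.5, -0.3]
width: 61.4
grip_force: 0.0
```

Request:
arm_command --pt "0 0 0 0 0 0 0" --pt "0 0 0 0 0 0 0" --pt "0 0 0 0 0 0 0" --pt "0 0 0 0 0 0 0" --pt "0 0 0 0 0 0 0" --pt "0 0 0 0 0 0 0" --pt "0 0 0 0 0 0 0" --pt "0 0 0 0 0 0 0"

```text
clock: 24.35
ee_pos: [617.9, -195.6, 102.2]
eef_rot: [0.729, 3.055, -0.0]
wrist_force: [0.7, -0.3, 3.3]
width: 32.4
grip_force: 30.0
```

Request:
arm_command --pt "0 0 0 -0.005 0 0 0" --pt "0 0 0 -0.018 0 0 0" --pt "0 0 0 -0.035 0 0 0" --pt "0 0 0 -0.055 0 0 0" --pt "0 0 0 -0.073 0 0 0" --pt "0 0 0 -0.085 0 0 0" --pt "0 0 0 -0.092 0 0 0" --pt "0 0 0 -0.093 0 0 0" --squeeze 35

```text
clock: 25.02
ee_pos: [618.3, -195.6, 196.5]
eef_rot: [0.729, 3.054, -0.0]
wrist_force: [0.4, 0.8, -1.0]
width: 32.2
grip_force: 35.0
```

Request:
arm_command --pt "0 0.009 0.011 0 0 0 3.5" --pt "0 0.024 0.029 0 0 0 9" --pt "0 0.043 0.051 0 0 0 15.5" --pt "0 0.063 0.075 0 0 0 22.5" --pt "0 0.082 0.098 0 0 0 29.5" --pt "0 0.101 0.121 0 0 0 36.5" --pt "0 0.121 0.145 0 0 0 43.5" --pt "0 0.14 0.168 0 0 0 50.5"

```text
clock: 25.68
ee_pos: [567.2, 19.0, 193.9]
eef_rot: [-1.969, -2.446, 0.002]
wrist_force: [-0.3, 0.3, -0.2]
width: 32.6
grip_force: 35.0
```

```bash
python3 - <<'E'
from h import *
s=state();print(s["ee_pos"],s["width"],s["joints"].round(2))
print(go(H[3],195,YR))
E
```

```text
[567.23667554  18.99906035 193.9296185 ] 32.551404188080255 [ 0.28  0.5  -0.51  1.78  0.3   0.94 -0.15]
([0.0886, -0.0004, -0.001], [-0.1, -0.01, 20.46])
```

Request:
arm_command --pt "0 0.026 0 0 0 0 6" --pt "0 0.049 0 0 0 0 11.5" --pt "0 0.067 0 0 0 0 15.5" --pt "0 0.08 0 0 0 0 18.3" --pt "0 0.087 -0.0004 0 0 0 19.8" --pt "0 0.088 -0.0004 0 0 0 20.4" --pt "0 0.088 -0.0004 0 0 0 20.4" --pt "0 0.088 -0.0004 0 0 0 20.4"

```text
clock: 26.35
ee_pos: [548.7, 102.5, 194.3]
eef_rot: [-2.366, -2.066, 0.002]
wrist_force: [-0.2, 0.1, -0.4]
width: 32.3
grip_force: 35.0
```

```bash
python3 - <<'E'
from h import *
s=state();print(s["ee_pos"],s["width"])
print(go(H[3],130,YR))
E
```

```text
[548.70178273 102.45692753 194.3120455 ] 32.256174094811435
([0.0029, -0.0011, 0.0643], [-0.05, 0.05, 0.41])
```

Request:
arm_command --pt "0 0.0025 -0.0011 0.0 0 0 0.4" --pt "0 0.0025 -0.0011 0.015 0 0 0.4" --pt "0 0.0025 -0.0011 0.03 0 0 0.4" --pt "0 0.0025 -0.0011 0.04 0 0 0.4" --pt "0 0.0025 -0.0011 0.048 0 0 0.4" --pt "0 0.0025 -0.0011 0.055 0 0 0.4" --pt "0 0.0025 -0.0011 0.06 0 0 0.4" --pt "0 0.0025 -0.0011 0.064 0 0 0.4"

```text
clock: 27.02
ee_pos: [548.2, 106.0, 130.5]
eef_rot: [-2.374, -2.058, 0.0]
wrist_force: [0.4, -0.9, -1.6]
width: 32.2
grip_force: 35.0
```

```bash
python3 - <<'E'
from h import *
s=state();print(s["ee_pos"],s["wrist_force"],s["width"])
print(go(H[3],97.3,YR))
E
```

```text
[548.16686187 105.98488743 130.45394205] [ 0.41749284 -0.85830031 -1.57200598] 32.2496212316387
([-0.0006, -0.0001, 0.0332], [-0.0, -0.0, 0.0])
```

Request:
arm_command --pt "0 -0.0006 0 0.007 0 0 0" --pt "0 -0.0006 0 0.014 0 0 0" --pt "0 -0.0006 0 0.02 0 0 0" --pt "0 -0.0006 0 0.025 0 0 0" --pt "0 -0.0006 0 0.029 0 0 0" --pt "0 -0.0006 0 0.031 0 0 0" --pt "0 -0.0006 0 0.0328 0 0 0" --pt "0 -0.0006 0 0.0328 0 0 0"

```text
clock: 27.68
ee_pos: [547.9, 105.4, 97.8]
eef_rot: [-2.373, -2.058, 0.0]
wrist_force: [0.1, 0.2, -0.5]
width: 32.5
grip_force: 35.0
```

Request:
arm_command --pt "0.75 0 0 0 0 0 0" --pt "0.75 0 0 0 0 0 0" --pt "0.75 0 0 0 0 0 0" --pt "0.75 0 0 0 0 0 0" --pt "0.75 0 0 0 0 0 0" --pt "0.75 0 0 0 0 0 0" --pt "0.75 0 0 -0.02 0 0 0" --pt "0.75 0 0 -0.05 0 0 0"

```text
clock: 28.35
ee_pos: [545.9, 104.9, 146.2]
eef_rot: [-2.371, -2.057, 0.008]
wrist_force: [0.5, -0.0, 0.2]
width: 66.4
grip_force: 0.0
```

Request:
arm_command --pt "0.75 0 0 -0.03 0 0 0" --pt "0.75 0 0 -0.06 0 0 0" --pt "0.75 -0.03 0 -0.06 0 0 0" --pt "0.75 -0.06 0 -0.06 0 0 0" --pt "0.75 -0.09 0 -0.06 0 0 0" --pt "0.75 -0.12 0 -0.06 0 0 0" --pt "0.75 -0.14 0 -0.06 0 0 0" --pt "0.75 -0.15 0 -0.06 0 0 0"

```text
clock: 29.02
ee_pos: [526.1, -46.6, 208.0]
eef_rot: [2.377, 2.053, -0.002]
wrist_force: [0.2, 0.4, 0.5]
width: 66.1
grip_force: 0.0
```

```bash
python3 - <<'E'
from h import *
s=state();print(s["ee_pos"],s["width"],s["wrist_force"])
p,d=capture("side"); cv2.imwrite("pics/s5.png",cv2.resize(p[90:310,290:490,::-1],None,fx=2.5,fy=2.5)); C=cloud("side",d)
m=hsvmask(p)
for c in("blue","yellow","red","green"):
  k=m[c]&(C[...,2]>100)&(C[...,2]<140)&(abs(C[...,0]-560)<90)&(abs(C[...,1])<270); print(c,k.sum(),C[k].mean(0),C[k].max(0)[2])
p,d=capture("top"); cv2.imwrite("pics/t5.png",cv2.resize(p[100:250,170:430,::-1],None,fx=3,fy=3))
E
```

```text
[526.11305141 -46.63688642 207.96466186] 66.09594725377856 [0.23072516 0.36645361 0.54608568]<stdin>:6: RuntimeWarning: Mean of empty slice.
  ret = um.true_divide(
Traceback (most recent call last):
ValueError: zero-size array to reduction operation maximum which has no identity
```

View pics/s5.png

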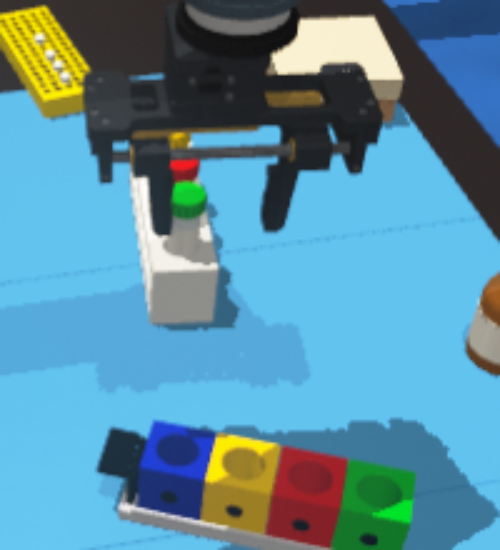

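The cubes are all empty, and green stands at (187,215) in this crop, but the gripper hides the others. I'll move it aside and check.

Request:
arm_command --pt "0.75 -0.04 0 -0.02 0 0 0" --pt "0.75 -0.08 0 -0.04 0 0 0" --pt "0.75 -0.12 0 -0.05 0 0 0" --pt "0.75 -0.16 0 -0.05 0 0 0" --pt "0.75 -0.19 0 -0.05 0 0 0" --pt "0.75 -0.21 0 -0.05 0 0 0" --pt "0.75 -0.22 0 -0.05 0 0 0" --pt "0.75 -0.22 0 -0.05 0 0 0"

```text
clock: 29.73
ee_pos: [495.6, -261.8, 257.8]
eef_rot: [2.376, 2.056, -0.0]
wrist_force: [-0.6, 0.5, 0.3]
width: 66.4
grip_force: 0.0
```

```bash
python3 - <<'E'
from h import *
for n in("side","top"):
  p,d=capture(n); C=cloud(n,d); cv2.imwrite(f"pics/{n}6.png",p[:,:,::-1])
  m=hsvmask(p)
  for c in("blue","yellow","red","green"):
    k=m[c]&(C[...,2]>100)&(C[...,2]<140)&(abs(C[...,0]-560)<90)&(C[...,1]>60)&(C[...,1]<280)
    if k.any(): print(n,c,k.sum(),C[k].mean(0),C[k].max(0)[2])
E
```

```text
side blue 130 [567.89441307 247.45347718 120.30690748] 125.60897265493611
side yellow 153 [560.38413229 199.2793141  120.55615296] 125.81351678221483
side red 166 [554.64967257 149.24622753 120.53358314] 126.14553691977903
side green 192 [547.54891563  99.66860704 120.42257799] 126.6427888075192
top blue 176 [570.45007936 249.85917024 120.36798296] 129.32712104010943
top yellow 185 [562.96243712 202.45514635 121.15117808] 128.1040700284591
top red 175 [556.84609026 152.55814087 121.02037804] 127.05504494037154
top green 185 [549.25960776 102.716128   121.05323002] 127.77786479428278
```

View pics/top6.png

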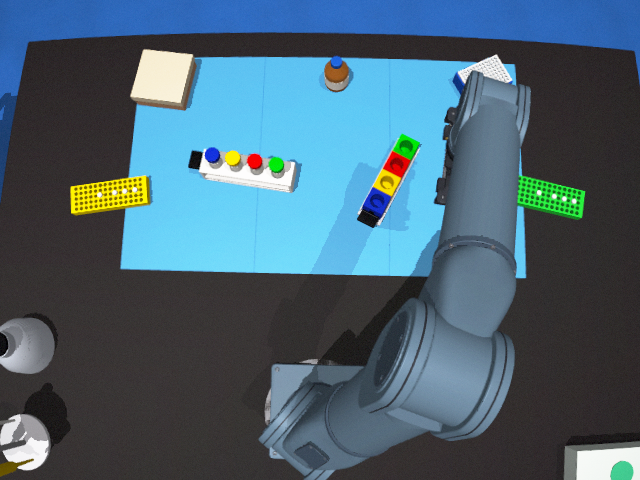

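Blue (212,155), yellow (233,158), red (255,161) and green (277,164) stand in holes 1–4, counted from the grip. All their caps read the same height, and the arm is clear of them.

```bash
python3 -c "
from workcell import *
print(hand_in())"
```

```text
the job is handed in; nothing more can be done
None
```

All four tubes (blue, yellow, red, green) stand fully down in rack holes 1 to 4, counted from the black grip, released and with the arm clear; the job was handed in at about 30 s.

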